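Rack the shock-service sockets by size

TASK

Put the four loose steel sockets back on the aluminium socket rail, one standing upright in the middle of each rubber pad, in order of size: the smallest on the pad next to the upright extension bar, growing to the largest at the far end. Leave the shock absorber standing where it is.

Things in the scene. Friction and masses are not known exactly. Their poses are not given: they have to be found in the camera images.
- socket_smallest: the smallest (thinnest and lowest) of four steel wrench sockets: a plain upright cylinder 28 mm in diameter and 42 mm tall with a dark square drive recess painted on top, standing loose on the bench; origin at the centre of its underside, z up along its axis
- socket_second: the second smallest of four steel wrench sockets: a plain upright cylinder 36 mm in diameter and 48 mm tall with a dark square drive recess painted on top, standing loose on the bench; origin at the centre of its underside, z up along its axis
- socket_third: the third smallest of four steel wrench sockets: a plain upright cylinder 44 mm in diameter and 54 mm tall with a dark square drive recess painted on top, standing loose on the bench; origin at the centre of its underside, z up along its axis
- socket_largest: the largest (thickest and tallest) of four steel wrench sockets: a plain upright cylinder 54 mm in diameter and 60 mm tall with a dark square drive recess painted on top, standing loose on the bench; origin at the centre of its underside, z up along its axis
- pad_a: one of four black rubber discs in a straight row (an end pad of the row, its neighbour is pad_b), fixed on a fixed aluminium rail: 62 mm in diameter, 3 mm thick, 75 mm centre to centre, on a rail 78 mm wide, 420 mm long and 12 mm high; origin at the centre of the disc's underside (12 mm above the bench; the disc's top is 15 mm above the bench, 3 mm above its origin); y runs along the rail, x across it, z up
- pad_b: one of four black rubber discs in a straight row (between pad_a and pad_c), fixed on a fixed aluminium rail: 62 mm in diameter, 3 mm thick, 75 mm centre to centre, on a rail 78 mm wide, 420 mm long and 12 mm high; origin at the centre of the disc's underside (12 mm above the bench; the disc's top is 15 mm above the bench, 3 mm above its origin); y runs along the rail, x across it, z up
- pad_c: one of four black rubber discs in a straight row (between pad_b and pad_d), fixed on a fixed aluminium rail: 62 mm in diameter, 3 mm thick, 75 mm centre to centre, on a rail 78 mm wide, 420 mm long and 12 mm high; origin at the centre of the disc's underside (12 mm above the bench; the disc's top is 15 mm above the bench, 3 mm above its origin); y runs along the rail, x across it, z up
- pad_d: one of four black rubber discs in a straight row (the other end pad, its neighbour is pad_c), fixed on a fixed aluminium rail: 62 mm in diameter, 3 mm thick, 75 mm centre to centre, on a rail 78 mm wide, 420 mm long and 12 mm high; origin at the centre of the disc's underside (12 mm above the bench; the disc's top is 15 mm above the bench, 3 mm above its origin); y runs along the rail, x across it, z up
- extension: the upright steel extension bar, fixed at one end of the rail (beyond pad_a or beyond pad_d, it varies), 72.5 mm from the centre of the nearest pad and in line with the row: a bar 16 mm in diameter with a square tip, its top 62 mm above the rail (74 mm above the bench), in a black block 50 mm by 36 mm and 12 mm high; the other end of the rail carries only such a block without a bar. Origin at the centre of the block's underside, z up
- shock: bystander: a black bicycle shock absorber standing loose on the bench behind the sockets, 137 mm tall, at most 52 mm in diameter; origin at the centre of its underside, z up

How it is judged:
At the end, for the whole second after the job is handed in: Counted from the extension bar, the sockets stand smallest to largest on pads one to four, each within 12 mm of the pad's centre, resting on it (height within 3 mm), upright within 0.1 rad, at rest; the shock stands upright within 0.1 rad and within 30 mm of its start (((horizontal distance between extension and pad_a below 0.15 m and horizontal distance between socket_smallest and pad_a below 0.012 m and z of socket_smallest in the frame of pad_a between 0 and 0.006 m and horizontal distance between socket_second and pad_b below 0.012 m and z of socket_second in the frame of pad_b between 0 and 0.006 m and horizontal distance between socket_third and pad_c below 0.012 m and z of socket_third in the frame of pad_c between 0 and 0.006 m and horizontal distance between socket_largest and pad_d below 0.012 m and z of socket_largest in the frame of pad_d between 0 and 0.006 m) or (horizontal distance between extension and pad_d below 0.15 m and horizontal distance between socket_smallest and pad_d below 0.012 m and z of socket_smallest in the frame of pad_d between 0 and 0.006 m and horizontal distance between socket_second and pad_c below 0.012 m and z of socket_second in the frame of pad_c between 0 and 0.006 m and horizontal distance between socket_third and pad_b below 0.012 m and z of socket_third in the frame of pad_b between 0 and 0.006 m and horizontal distance between socket_largest and pad_a below 0.012 m and z of socket_largest in the frame of pad_a between 0 and 0.006 m)) and angle between each of socket_smallest, socket_second, socket_third, socket_largest, shock's own z axis and vertical below 0.1 rad and linear speed of each of socket_smallest, socket_second, socket_third, socket_largest below 0.02 m/s and angular speed of each of socket_smallest, socket_second, socket_third, socket_largest below 0.3 rad/s and distance of shock from where it was at the start of the episode below 0.03 m); the robot touches nothing.
It fails at once if the shock absorber is knocked over (angle between shock's own z axis and vertical above 0.5 rad).
It also fails if it takes over 112 s, if anything falls off the work surface, if the arm or the gripper's body presses on something with over 40 N, if the wrist force passes 120 N, or if a joint passes its speed limit or range.

ROBOT

A 6-joint arm with a two-finger parallel gripper is mounted at the origin on the work surface. World frame = base frame: x ahead of the robot, y to its left, z up, the work surface at z = 0. Lengths are in m, angles in rad, forces in N, time in s.
With the tool pointing down it reaches from about 0.25 to 0.775 m from the base axis. Payload 4 kg.
Tool frame: the origin (TCP) lies between the finger pads; the fingertips stand 22 mm ahead of it and the grasp point (between the pads) lies 3 mm ahead of it; z points along the fingers, y is the line along which they close (so a half turn about z gives the same grasp; the last joint's range is limited). The gripper opens to 85 mm and grips with 20 to 120 N. Pads are 22 mm wide; open, the fingers measure 114 mm over their backs; the gripper's body (76 mm by 85 mm) begins 54 mm behind the grasp point. The pads swing forward as they close: fully open they stand 13 mm farther back than shut.
Start: joints at [-1.388, 0.087, 1.371, -0, 1.684, -0.103], TCP at [0.155, -0.528, 0.253] pointing down, gripper open.
Joint ranges: [-3.1, 3.1], [-0.76, 2.03], [0.27, 2.55], [-1.08, 4.22], [0.17, 2.65], [-2.57, 2.57]. Speed limits (rad/s): [2.79, 2.79, 3.14, 3.14, 3.14, 3.14].

INTERFACE

Orientations are given as a unit quaternion [x, y, z, w].
In Python, from cell import bot gives the robot as it stands.
- The arm moves only by the tool arm_command, never from a script. Its argument "rows" is text: rows parted by semicolons, each of 7 numbers parted by spaces: the finger opening in mm, from 0 to 85.4, then the shift along the tool's x, y, z as a fraction of full scale, then the turn, a rotation vector about the tool's x, y, z as a fraction of full scale. In form: gripper dx dy dz rx ry rz; .... A call has exactly 8 rows; each row shifts and turns the commanded pose from where the row before left it, along the tool's axes as they then stand; what a row does not reach is not made up. Full scale, the value 1, is 0.3 m for a shift and 4 degrees for a turn. A row lasts 1/12 s, in which the tool goes at most 41.7 mm and 7.16 degrees, less where a joint would pass 70% of its speed; a pose out of reach is approached as far as the arm can. A call with a number of a shift or a turn outside -1 to 1 is refused whole. A call with a gripper value outside its range is refused whole. The fingers move at their own pace and stop on an object; "newtons" is the grip in N (left out, the last holds). Time passes only in rows, so rows that do not move let the fingers close, or fill a call up. It gives the time, the measured TCP pose, the force, the opening and the grip force at its end, in the units of the state.
- bot.read_state(): the state, without advancing time (a new reading comes with each control period).
- bot.get_image(name): name is "scene" or "top"; returns (picture, depth): 420x560x3 uint8, red, green, blue; 420x560 float32, m along the optical axis (not along the pixel's ray), 0 where there is no reading.
- bot.camera_params(name): a dict with "camera_matrix" (3x3 intrinsics, pixels), "R" (3x3) and "t" (3): a world point X has camera coordinates R X + t. Camera axes: x right, y down, z forward; pixel columns grow to the right and rows downward; lengths in m; the calibration is good to about 2 mm. A picture is of the moment at which its call begins. camera_params takes no time and is no camera call.
- bot.close_job(): hands the job in; it is judged then, once.
Trained networks look in the newest picture that a camera, given by its name, has taken for a name from the list of things; names that differ only in an ending like _2 or _b are one class to them, and where a whole thing is asked for, a point or a joint stands for the part that bears it (a point fixed in the world has none). Each returns a list of dicts, best first, with "conf" (0 to 1); they miss things now and then, are a little off and sometimes report something else, mostly with a low value. They report only what shows in the picture. A call takes as long as a camera call.
- bot.outline_of(camera, name): "mask" (420x560 bool, what is visible of it) and "position" ([row, column] in pixels, amid what is visible of it).
The state is a dict: "clock": time; "qpos": joint angles; "qvel": joint speeds; "joint_efforts": joint torques, N m; "position": TCP position; "orientation": TCP orientation; "wrist_force": force on the tool from outside, world axes, zero at the start; "wrist_torque": the same for the moment, N m; "gripper_width": opening from 0.0 (shut) to 1.0 (fully open); "grasp_force": force on a finger pad.
Only numpy, scipy, OpenCV 4.12 (cv2) and the standard library are available. Lean on these libraries where they do the work, as an engineer would, in place of code of your own. Each camera call takes 0.05 s, during which the arm holds its last target. There are 200 camera calls.

## Working session

There is one attempt and no reset: what is moved stays moved. The work goes in short steps, Python scripts to look and compute and a tool call to move; the robot and the scene stay as the last step left them, time stands still between calls to the robot, and variables do not carry over. Pictures are saved under pics/ and viewed, at most 14 in all, crops included, and the job is handed in when it is done.

Besides the shell and the picture viewer there is one more tool, called after "Call:" as name(argument=value, ...) on one line, values as JSON. arm_command: Moves the arm, as the interface text tells. Shift numbers are shares of 0.3 m and turn numbers shares of 4 degrees, none past 1 either way. Its arguments: {"type":"object","properties":{"rows":{"type":"string"},"newtons":{"type":"number"}},"required":["rows"]}

```bash
ls; mkdir -p pics; python3 - <<'E'
from cell import bot
import cv2,numpy as np
s=bot.read_state(); print(s)
for n in("scene","top"):
    im,d=bot.get_image(n); cv2.imwrite(f"pics/{n}0.png",im[:,:,::-1]); np.save(f"/tmp/{n}.npy",d)
    print(n,bot.camera_params(n))
E
```

```text
pics
{'clock': 0.0, 'qpos': array([-1.38806715e+00,  8.79409642e-02,  1.37227996e+00, -2.45093138e-05,
        1.68360207e+00, -1.03101217e-01]), 'qvel': array([-7.11307709e-04,  1.23473318e-03, -6.06481302e-05,  5.64350630e-04,
       -1.08265891e-03, -2.84150611e-04]), 'joint_efforts': array([ 4.95840377e-04, -3.51859438e+01, -3.13270283e+01, -2.61291207e-04,
        1.07058504e-02, -7.50952495e-06]), 'position': array([ 0.15497878, -0.52723504,  0.25213371]), 'orientation': array([ 9.89804572e-01,  1.42427753e-01, -5.65562155e-05, -1.11379997e-03]), 'wrist_force': array([-0.0614255 ,  0.35450673, -0.51379119]), 'wrist_torque': array([0.03883854, 0.0555916 , 0.03954455]), 'grasp_force': 0.0, 'gripper_width': 1.0034404324319333}
scene {'camera_matrix': array([[535.74700128,   0.        , 283.53753094],
       [  0.        , 535.74700128, 202.1953744 ],
       [  0.        ,   0.        ,   1.        ]]), 'R': array([[-0.75872437,  0.65127088,  0.0135489 ],
       [ 0.35388137,  0.4295525 , -0.83081443],
       [-0.54690521, -0.62556445, -0.55638459]]), 't': array([ 0.47347095, -0.18207402,  1.29946581])}
top {'camera_matrix': array([[491.22385318,   0.        , 278.02467631],
       [  0.        , 491.22385318, 203.45255204],
       [  0.        ,   0.        ,   1.        ]]), 'R': array([[ 0.01884233, -0.99975994,  0.01118158],
       [-0.99193357, -0.02009461, -0.12515593],
       [ 0.12535057, -0.00873315, -0.99207407]]), 't': array([-0.0069474 ,  0.60981032,  0.88121749])}
```

View pics/top0.png

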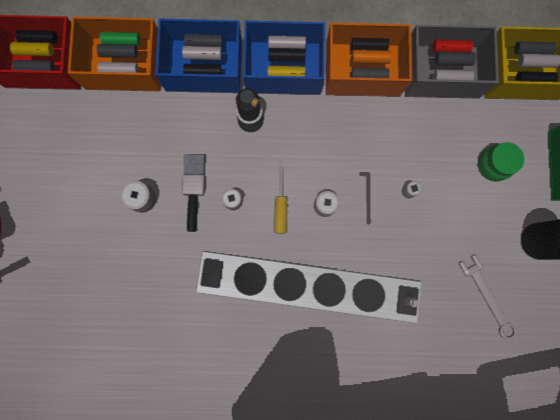

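View pics/scene0.png

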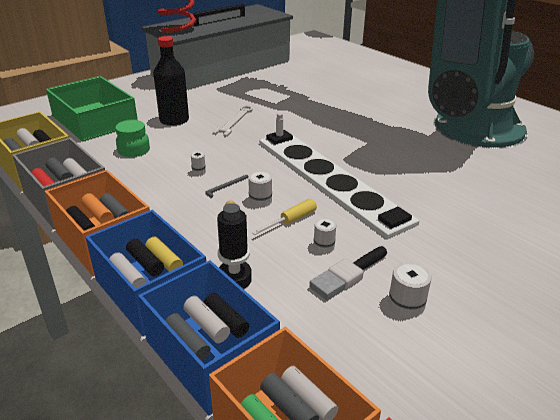

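```bash
cat > h.py <<'E'
from cell import bot
import cv2,numpy as np
def world(cam,d,mask):
    p=bot.camera_params(cam);K,R,t=p["camera_matrix"],p["R"],np.array(p["t"])
    r,c=np.nonzero(mask&(d>0)); z=d[r,c]
    X=np.stack([(c-K[0,2])*z/K[0,0],(r-K[1,2])*z/K[1,1],z],1)
    return (X-t)@R
NAMES=["socket_smallest","socket_second","socket_third","socket_largest","shock","extension","pad_a"]
def look(names=NAMES,cam="top"):
    im,d=bot.get_image(cam)
    for n in names:
        for o in bot.outline_of(cam,n):
            P=world(cam,d,o["mask"])
            if len(P)<5: continue
            zt=np.percentile(P[:,2],95); T=P[P[:,2]>zt-.006]
            (cx,cy),rad=cv2.minEnclosingCircle(T[:,:2].astype(np.float32))
            print(n,round(o["conf"],2),np.round(o["position"]),"ztop %.3f"%zt,"mean",T[:,:2].mean(0).round(4),"circ %.4f %.4f r %.4f"%(cx,cy,rad),len(T))
    return im,d
E
python3 - <<'E'
from h import *
look()
E
```

```text
socket_smallest 0.52 [187. 415.] ztop 0.046 mean [ 0.6426 -0.249 ] circ 0.6432 -0.2495 r 0.0133 152
socket_second 0.73 [205. 231.] ztop 0.052 mean [0.6169 0.0911] circ 0.6172 0.0909 r 0.0176 272
socket_third 0.9 [202. 328.] ztop 0.057 mean [ 0.612  -0.0863] circ 0.6122 -0.0866 r 0.0220 428
socket_largest 0.75 [198. 137.] ztop 0.064 mean [0.6181 0.2666] circ 0.6183 0.2670 r 0.0269 651
socket_largest 0.38 [303. 410.] ztop 0.072 mean [ 0.4343 -0.2391] circ 0.4297 -0.2383 r 0.0047 41
shock 0.77 [110. 248.] ztop 0.139 mean [0.7792 0.0595] circ 0.7796 0.0581 r 0.0166 196
extension 0.97 [304. 407.] ztop 0.072 mean [ 0.4342 -0.2395] circ 0.4292 -0.2407 r 0.0036 44
extension 0.28 [288. 325.] ztop 0.018 mean [ 0.4517 -0.0944] circ 0.4521 -0.0946 r 0.0312 842
pad_a 0.92 [279. 248.] ztop 0.019 mean [0.4696 0.0541] circ 0.4693 0.0540 r 0.0312 822
pad_a 0.88 [284. 290.] ztop 0.018 mean [ 0.4605 -0.0199] circ 0.4604 -0.0201 r 0.0311 825
pad_a 0.63 [295. 371.] ztop 0.019 mean [ 0.4425 -0.1687] circ 0.4421 -0.1689 r 0.0313 834
pad_a 0.57 [290. 327.] ztop 0.018 mean [ 0.4518 -0.094 ] circ 0.4519 -0.0942 r 0.0310 834
```

The top view shows the sockets at about (188,414), (198,232), (202,327) and (195,136). The rail has four pads and the extension bar stands at its right end (300,408), so the smallest socket goes on the rightmost pad. The measured heights and radii match the given sizes. I'm turning the tool so its y axis lies across the rail.

Call:
arm_command(rows="85 0 0 0.03 0 0 -1;85 0 0 0.03 0 0 -1;85 0 0 0.03 0 0 -1;85 0 0 0.03 0 0 -1;85 0 0 0.03 0 0 -1;85 0 0 0.03 0 0 -1;85 0 0 0.03 0 0 -1;85 0 0 0.03 0 0 -1", newtons=40)

```text
clock: 1.17
position: [0.1551, -0.5277, 0.181]
orientation: [0.911, 0.411, -0.0, 0.0]
wrist_force: [-0.2, -0.9, -0.5]
gripper_width: 0.996
grasp_force: 0.0
```

Call:
arm_command(rows="85 0 0 0 0 0 -1;85 0 0 0 0 0 -1;85 0 0 0 0 0 -1;85 0 0 0 0 0 -1;85 0 0 0 0 0 -1;85 0 0 0 0 0 -1;85 0 0 0 0 0 -1;85 0 0 0 0 0 -1")

```text
clock: 1.83
position: [0.1551, -0.5277, 0.1814]
orientation: [0.763, 0.647, -0.0, 0.0]
wrist_force: [-0.3, 0.2, -0.5]
gripper_width: 0.997
grasp_force: 0.0
```

Call:
arm_command(rows="85 0 0 0 0 0 -0.67;85 0 0 0 0 0 0;85 0.05 0.12 0 0 0 0;85 0.05 0.12 0 0 0 0;85 0.05 0.12 0 0 0 0;85 0.05 0.12 0 0 0 0;85 0.05 0.12 0 0 0 0;85 0 0 0 0 0 0")

```text
clock: 2.5
position: [0.349, -0.4723, 0.1812]
orientation: [0.747, 0.665, 0.002, 0.001]
wrist_force: [-0.9, 1.0, -1.0]
gripper_width: 0.996
grasp_force: 0.0
```

```bash
cat >> h.py <<'E'
def go(x,y,z):
    from scipy.spatial.transform import Rotation as Ro
    s=bot.read_state(); R=Ro.from_quat(s["orientation"])
    e=R.inv().apply(np.array([x,y,z])-s["position"])
    yt=R.as_matrix()[:,1]
    print("pos",s["position"].round(4),"shift units",(e/.3).round(3),"yaw y deg %.2f"%np.degrees(np.arctan2(yt[1],yt[0])),"z",R.as_matrix()[:,2].round(3),"t",s["clock"],"q",s["qpos"].round(2))
E
python3 -c "
from h import *
go(.643,-.2493,.03)"
```

```text
pos [ 0.349  -0.4723  0.1812] shift units [0.85  0.886 0.509] yaw y deg -6.60 z [ 0.004  0.001 -1.   ] t 2.5 q [-1.03  0.19  1.39  0.    1.55 -0.92]
```

Call:
arm_command(rows="85 0.09 0.095 0 0 0 0;85 0.09 0.095 0 0 0 0;85 0.09 0.095 0 0 0 0;85 0.09 0.095 0 0 0 0;85 0.09 0.095 0 0 0 0;85 0.09 0.095 0 0 0 0;85 0.09 0.095 0 0 0 0;85 0.09 0.095 0 0 0 0")

```text
clock: 3.17
position: [0.5963, -0.2872, 0.1814]
orientation: [0.749, 0.662, -0.0, 0.0]
wrist_force: [0.8, -0.2, -0.8]
gripper_width: 0.991
grasp_force: 0.0
```

Call:
arm_command(rows="85 0.08 0.08 0 0 0 0;85 0.05 0.046 0 0 0 0;85 0 0 0.08 0 0 0;85 0 0 0.08 0 0 0;85 0 0 0.08 0 0 0;85 0 0 0 0 0 0;85 0 0 0 0 0 0;85 0 0 0 0 0 0")

```text
clock: 3.83
position: [0.6379, -0.2547, 0.1108]
orientation: [0.749, 0.663, 0.0, 0.001]
wrist_force: [0.6, -0.3, 0.5]
gripper_width: 0.998
grasp_force: 0.0
```

```bash
python3 -c "
from h import *
go(.643,-.2493,.03)"
```

```text
pos [ 0.6379 -0.2547  0.1108] shift units [0.02  0.014 0.269] yaw y deg -7.00 z [ 0.002 -0.001 -1.   ] t 3.8333 q [-0.46  0.45  1.21 -0.    1.48 -0.34]
```

Call:
arm_command(rows="85 0.02 0.014 0 0 0 0;85 0 0 0.07 0 0 0;85 0 0 0.07 0 0 0;85 0 0 0.07 0 0 0;85 0 0 0.06 0 0 0;85 0 0 0 0 0 0;85 0 0 0 0 0 0;85 0 0 0 0 0 0")

```text
clock: 4.5
position: [0.644, -0.2492, 0.0311]
orientation: [0.749, 0.663, 0.001, 0.002]
wrist_force: [-0.1, -0.8, 0.6]
gripper_width: 0.997
grasp_force: 0.0
```

Call:
arm_command(rows="10 0 0 0 0 0 0;10 0 0 0 0 0 0;10 0 0 0 0 0 0;10 0 0 0 0 0 0;10 0 0 0 0 0 0;10 0 0 0 0 0 0;10 0 0 0 0 0 0;10 0 0 0 0 0 0")

```text
clock: 5.17
position: [0.6427, -0.2488, 0.0291]
orientation: [0.749, 0.663, 0.0, 0.001]
wrist_force: [-1.1, 1.0, 4.6]
gripper_width: 0.312
grasp_force: 39.4
```

```bash
python3 -c "
from h import *
go(.4425,-.1687,.18)
im,d=bot.get_image('scene');cv2.imwrite('pics/s1.png',cv2.resize(im[100:240,120:320,::-1],None,fx=3,fy=3))"
```

```text
pos [ 0.6427 -0.2488  0.0291] shift units [ 0.184 -0.694 -0.504] yaw y deg -6.95 z [ 0.001 -0.001 -1.   ] t 5.1667 q [-0.45  0.52  1.28 -0.    1.34 -0.33]
```

View pics/s1.png

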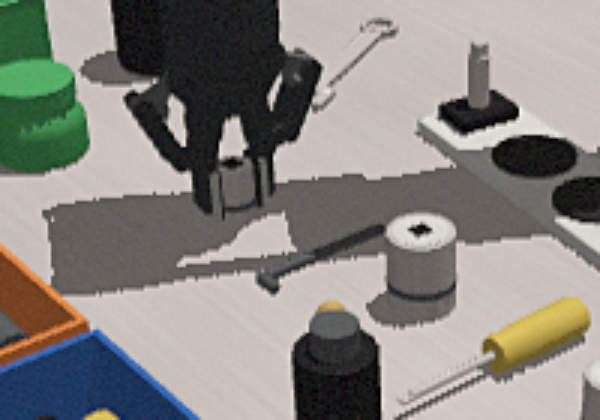

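The smallest socket is gripped at about 27 mm and stands upright. I'm lifting it and carrying it to the rightmost pad.

Call:
arm_command(rows="10 0 0 -0.1 0 0 0;10 0 0 -0.1 0 0 0;10 0 0 -0.1 0 0 0;10 0 -0.05 -0.1 0 0 0;10 0.03 -0.12 0 0 0 0;10 0.03 -0.12 0 0 0 0;10 0.03 -0.12 0 0 0 0;10 0.03 -0.12 0 0 0 0")

```text
clock: 5.88
position: [0.4869, -0.1928, 0.1474]
orientation: [0.749, 0.663, -0.0, -0.001]
wrist_force: [0.6, 0.1, -0.2]
gripper_width: 0.314
grasp_force: 39.7
```

Call:
arm_command(rows="10 0.03 -0.12 0 0 0 0;10 0.03 -0.04 0 0 0 0;10 0 0 0 0 0 0;10 0 0 0 0 0 0;10 0 0 0 0 0 0;10 0 0 0 0 0 0;10 0 0 0 0 0 0;10 0 0 0 0 0 0")

```text
clock: 6.55
position: [0.4441, -0.1704, 0.1481]
orientation: [0.749, 0.663, -0.0, -0.0]
wrist_force: [1.0, -0.0, -0.8]
gripper_width: 0.322
grasp_force: 39.8
```

```bash
python3 -c "
from h import *
go(.4425,-.1687,.046)"
```

```text
pos [ 0.4441 -0.1704  0.1481] shift units [ 0.005 -0.006  0.34 ] yaw y deg -6.95 z [-0.  0. -1.] t 6.55 q [-0.49 -0.03  1.7  -0.    1.47 -0.36]
```

Call:
arm_command(rows="10 0.005 -0.006 0.1 0 0 0;10 0 0 0.1 0 0 0;10 0 0 0.1 0 0 0;10 0 0 0.03 0 0 0;10 0 0 0.01 0 0 0;10 0 0 0.003 0 0 0;10 0 0 0 0 0 0;10 0 0 0 0 0 0")

```text
clock: 7.22
position: [0.4433, -0.169, 0.0473]
orientation: [0.749, 0.663, 0.001, 0.002]
wrist_force: [0.4, -1.0, -0.2]
gripper_width: 0.318
grasp_force: 40.0
```

```bash
python3 -c "
from h import *
go(.4425,-.1687,.044)
im,d=bot.get_image('scene');cv2.imwrite('pics/s2.png',cv2.resize(im[80:220,200:400,::-1],None,fx=3,fy=3))"
```

```text
pos [ 0.4433 -0.169   0.0473] shift units [ 0.001 -0.003  0.011] yaw y deg -6.95 z [ 0.003 -0.002 -1.   ] t 7.2167 q [-0.48  0.06  1.83 -0.    1.25 -0.36]
```

View pics/s2.png

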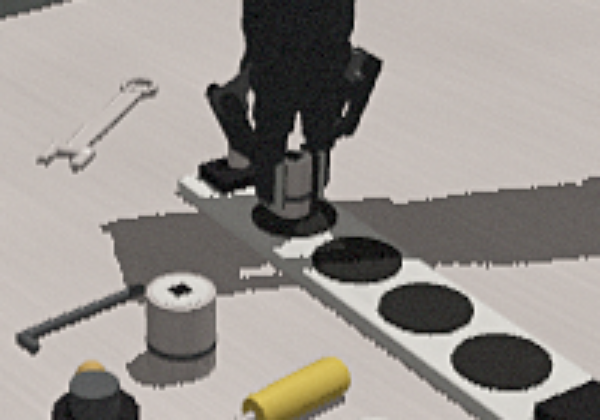

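The socket hangs just above the centre of the end pad. I'm lowering the last 3 mm and releasing.

Call:
arm_command(rows="10 0 -0.002 0.006 0 0 0;10 0 0 0.004 0 0 0;10 0 0 0 0 0 0;50 0 0 0 0 0 0;50 0 0 0 0 0 0;50 0 0 0 0 0 0;50 0 0 0 0 0 0;50 0 0 0 0 0 0")

```text
clock: 7.93
position: [0.4411, -0.1681, 0.0422]
orientation: [0.749, 0.663, -0.0, -0.0]
wrist_force: [-0.6, 0.4, -0.5]
gripper_width: 0.583
grasp_force: 0.0
```

Call:
arm_command(rows="50 0 0 -0.02 0 0 0;60 0 0 -0.05 0 0 0;80 0 0 -0.1 0 0 0;85 0 0 -0.1 0 0 0;85 0 0 -0.05 0 0 0;85 0.1 0.05 0 0 0 0;85 0.1 0.05 0 0 0 0;85 0 0 0 0 0 0")

```text
clock: 8.6
position: [0.4807, -0.1087, 0.1397]
orientation: [0.747, 0.664, 0.002, 0.0]
wrist_force: [-0.7, 0.3, 0.5]
gripper_width: 0.992
grasp_force: 0.0
```

```bash
python3 -c "
from h import *
go(.617,.091,.034)
im,d=bot.get_image('scene');cv2.imwrite('pics/s3.png',cv2.resize(im[80:220,200:400,::-1],None,fx=3,fy=3))"
```

```text
pos [ 0.4807 -0.1087  0.1397] shift units [0.713 0.372 0.356] yaw y deg -6.71 z [ 0.004  0.002 -1.   ] t 8.6 q [-0.34  0.01  1.68  0.    1.45 -0.22]
```

View pics/s3.png

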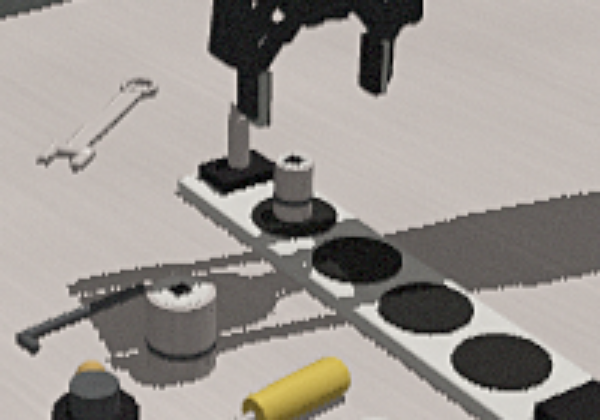

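The smallest socket stands centred on its pad. Next is the second.

Call:
arm_command(rows="85 0.1 0.053 0 0 0 0;85 0.1 0.053 0 0 0 0;85 0.1 0.053 0 0 0 0;85 0.1 0.053 0 0 0 0;85 0.1 0.053 0 0 0 0;85 0.1 0.053 0 0 0 0;85 0.1 0.053 0 0 0 0;85 0.01 0.001 0 0 0 0")

```text
clock: 9.32
position: [0.6168, 0.0892, 0.1377]
orientation: [0.747, 0.664, 0.001, -0.0]
wrist_force: [-0.3, -0.6, 0.3]
gripper_width: 0.992
grasp_force: 0.0
```

Call:
arm_command(rows="85 0 0 0.05 0 0 0;85 0 0 0.05 0 0 0;85 0 0 0.05 0 0 0;85 0 0 0 0 0 0;85 0 0 0 0 0 0;85 0 0 0 0 0 0;85 0 0 0 0 0 0;85 0 0 0 0 0 0")

```text
clock: 9.98
position: [0.6155, 0.0854, 0.095]
orientation: [0.749, 0.663, 0.001, 0.001]
wrist_force: [0.1, 0.0, -0.5]
gripper_width: 0.997
grasp_force: 0.0
```

```bash
python3 -c "
from h import *
go(.617,.091,.034)"
```

```text
pos [0.6155 0.0854 0.095 ] shift units [0.019 0.002 0.203] yaw y deg -6.96 z [ 0.003 -0.    -1.   ] t 9.9833 q [ 0.05  0.32  1.41 -0.    1.4   0.17]
```

Call:
arm_command(rows="85 0.019 0.002 0 0 0 0;85 0 0 0.07 0 0 0;85 0 0 0.07 0 0 0;85 0 0 0.06 0 0 0;85 0 0 0 0 0 0;85 0 0 0 0 0 0;15 0 0 0 0 0 0;15 0 0 0 0 0 0")

```text
clock: 10.65
position: [0.6175, 0.0915, 0.0356]
orientation: [0.749, 0.663, 0.001, 0.001]
wrist_force: [-0.0, 0.0, -0.1]
gripper_width: 0.742
grasp_force: 0.0
```

Call:
arm_command(rows="15 0 0 0 0 0 0;15 0 0 0 0 0 0;15 0 0 0 0 0 0;15 0 0 0 0 0 0;15 0 0 0 0 0 0;15 0 0 0 0 0 0;15 0 0 0 0 0 0;15 0 0 0 0 0 0")

```text
clock: 11.32
position: [0.617, 0.0913, 0.0349]
orientation: [0.749, 0.663, 0.001, 0.001]
wrist_force: [-0.6, -0.0, 5.3]
gripper_width: 0.409
grasp_force: 40.3
```

```bash
python3 -c "
from h import *
go(.4518,-.0942,.14)"
```

```text
pos [0.617  0.0913 0.0349] shift units [-0.68  -0.471 -0.352] yaw y deg -6.95 z [ 0.003  0.    -1.   ] t 11.3167 q [ 0.06  0.38  1.46 -0.    1.29  0.18]
```

Call:
arm_command(rows="15 0 0 -0.1 0 0 0;15 0 0 -0.1 0 0 0;15 0 0 -0.1 0 0 0;15 0 0 -0.06 0 0 0;15 -0.085 -0.059 0 0 0 0;15 -0.085 -0.059 0 0 0 0;15 -0.085 -0.059 0 0 0 0;15 -0.085 -0.059 0 0 0 0")

```text
clock: 11.98
position: [0.5318, -0.0021, 0.1402]
orientation: [0.748, 0.663, -0.001, -0.001]
wrist_force: [-0.6, -1.1, -1.8]
gripper_width: 0.409
grasp_force: 40.6
```

Call:
arm_command(rows="15 -0.085 -0.059 0 0 0 0;15 -0.085 -0.059 0 0 0 0;15 -0.085 -0.059 0 0 0 0;15 -0.085 -0.058 0 0 0 0;15 0 0 0 0 0 0;15 0 0 0.1 0 0 0;15 0 0 0 0 0 0;15 0 0 0 0 0 0")

```text
clock: 12.65
position: [0.4494, -0.0933, 0.1093]
orientation: [0.749, 0.663, -0.001, -0.003]
wrist_force: [0.2, -0.2, -1.7]
gripper_width: 0.409
grasp_force: 40.7
```

```bash
python3 -c "
from h import *
go(.4518,-.0942,.050)"
```

```text
pos [ 0.4494 -0.0933  0.1093] shift units [-0.002  0.01   0.197] yaw y deg -6.95 z [-0.006  0.002 -1.   ] t 12.65 q [-0.33 -0.04  1.79  0.    1.4  -0.21]
```

Call:
arm_command(rows="15 -0.002 0.01 0.08 0 0 0;15 0 0 0.08 0 0 0;15 0 0 0.025 0 0 0;15 0 0 0.005 0 0 0;15 0 0 0 0 0 0;15 0 0 0 0 0 0;15 0 0 0 0 0 0;15 0 0 0 0 0 0")

```text
clock: 13.32
position: [0.4551, -0.0954, 0.0559]
orientation: [0.749, 0.663, 0.001, 0.001]
wrist_force: [-0.3, 0.7, -1.3]
gripper_width: 0.413
grasp_force: 40.7
```

```bash
python3 -c "
from h import *
go(.4518,-.0942,.050)"
```

```text
pos [ 0.4551 -0.0954  0.0559] shift units [ 0.003 -0.011  0.02 ] yaw y deg -6.94 z [ 0.003 -0.001 -1.   ] t 13.3167 q [-0.33  0.03  1.84 -0.    1.27 -0.21]
```

Call:
arm_command(rows="15 0.002 -0.006 0.01 0 0 0;15 0 0 0.007 0 0 0;15 0 0 0 0 0 0;15 0 0 0 0 0 0;15 0 0 0 0 0 0;15 0 0 0 0 0 0;15 0 0 0 0 0 0;15 0 0 0 0 0 0")

```text
clock: 13.98
position: [0.4525, -0.0943, 0.0499]
orientation: [0.749, 0.663, 0.0, 0.0]
wrist_force: [-2.5, 1.0, 5.9]
gripper_width: 0.412
grasp_force: 41.1
```

Call:
arm_command(rows="15 0 0 0 0 0 0;15 0 0 0 0 0 0;55 0 0 0 0 0 0;55 0 0 0 0 0 0;55 0 0 0 0 0 0;55 0 0 0 0 0 0;55 0 0 0 0 0 0;55 0 0 0 0 0 0")

```text
clock: 14.65
position: [0.4523, -0.0943, 0.0491]
orientation: [0.749, 0.663, -0.0, -0.0]
wrist_force: [0.2, 0.0, 0.3]
gripper_width: 0.645
grasp_force: 0.0
```

Call:
arm_command(rows="55 0 0 -0.02 0 0 0;65 0 0 -0.05 0 0 0;80 0 0 -0.1 0 0 0;85 0 0 -0.1 0 0 0;85 0 0 -0.05 0 0 0;85 0 0.1 0 0 0 0;85 0 0.1 0 0 0 0;85 0 0 0 0 0 0")

```text
clock: 15.32
position: [0.516, -0.1023, 0.146]
orientation: [0.749, 0.663, 0.001, 0.002]
wrist_force: [0.0, -1.0, 0.1]
gripper_width: 0.995
grasp_force: 0.0
```

```bash
python3 -c "
from h import *
go(.612,-.0865,.037)
look(NAMES[:5])"
```

```text
pos [ 0.516  -0.1023  0.146 ] shift units [0.091 0.31  0.365] yaw y deg -6.93 z [ 0.004 -0.001 -1.   ] t 15.3167 q [-0.3   0.08  1.6   0.    1.46 -0.18]
socket_smallest 0.69 [293. 374.] ztop 0.060 mean [ 0.4436 -0.1697] circ 0.4432 -0.1701 r 0.0141 182
socket_third 0.6 [202. 326.] ztop 0.058 mean [ 0.6115 -0.0843] circ 0.5897 -0.0738 r 0.0470 407
socket_largest 0.6 [197. 137.] ztop 0.063 mean [0.6178 0.2665] circ 0.6186 0.2669 r 0.0273 660
```

Smallest socket confirmed within 2 mm of the pad centre. Next is the third.

Call:
arm_command(rows="85 0.03 0.1 0 0 0 0;85 0.03 0.1 0 0 0 0;85 0.03 0.1 0 0 0 0;85 0 0.01 0.05 0 0 0;85 0 0 0.05 0 0 0;85 0 0 0 0 0 0;85 0 0 0 0 0 0;85 0 0 0 0 0 0")

```text
clock: 16.28
position: [0.6072, -0.0861, 0.1162]
orientation: [0.749, 0.663, 0.0, 0.0]
wrist_force: [0.3, -0.6, -0.0]
gripper_width: 0.998
grasp_force: 0.0
```

```bash
python3 -c "
from h import *
go(.612,-.0865,.037)"
```

```text
pos [ 0.6072 -0.0861  0.1162] shift units [0.001 0.016 0.264] yaw y deg -6.96 z [ 0.001 -0.    -1.   ] t 16.2833 q [-0.23  0.29  1.41 -0.    1.44 -0.11]
```

Call:
arm_command(rows="85 0.001 0.016 0 0 0 0;85 0 0 0.09 0 0 0;85 0 0 0.09 0 0 0;85 0 0 0.08 0 0 0;85 0 0 0 0 0 0;85 0 0 0 0 0 0;25 0 0 0 0 0 0;25 0 0 0 0 0 0")

```text
clock: 16.95
position: [0.6142, -0.0867, 0.0404]
orientation: [0.749, 0.663, 0.002, 0.002]
wrist_force: [0.6, -0.8, 0.7]
gripper_width: 0.747
grasp_force: 0.0
```

Call:
arm_command(rows="25 0 0 0 0 0 0;25 0 0 0 0 0 0;25 0 0 0 0 0 0;25 0 0 0 0 0 0;25 0 0 0 0 0 0;25 0 0 0 0 0 0;25 0 0 0 0 0 0;25 0 0 0 0 0 0")

```text
clock: 17.62
position: [0.6135, -0.0866, 0.0398]
orientation: [0.749, 0.663, 0.001, 0.002]
wrist_force: [-1.3, 0.2, 5.5]
gripper_width: 0.509
grasp_force: 41.3
```

```bash
python3 -c "
from h import *
go(.4605,-.02,.15)"
```

```text
pos [ 0.6135 -0.0866  0.0398] shift units [ 0.158 -0.532 -0.369] yaw y deg -6.94 z [ 0.004 -0.001 -1.   ] t 17.6167 q [-0.23  0.37  1.47 -0.    1.3  -0.11]
```

Call:
arm_command(rows="25 0 0 -0.1 0 0 0;25 0 0 -0.1 0 0 0;25 0 0 -0.1 0 0 0;25 0 0 -0.07 0 0 0;25 0.026 -0.089 0 0 0 0;25 0.026 -0.089 0 0 0 0;25 0.026 -0.089 0 0 0 0;25 0.026 -0.089 0 0 0 0")

```text
clock: 18.28
position: [0.5086, -0.0419, 0.1479]
orientation: [0.749, 0.663, -0.0, -0.0]
wrist_force: [0.2, 0.3, -0.8]
gripper_width: 0.502
grasp_force: 41.7
```

Call:
arm_command(rows="25 0.026 -0.089 0 0 0 0;25 0.026 -0.087 0 0 0 0;25 0 0 0.1 0 0 0;25 0 0 0.1 0 0 0;25 0 0 0 0 0 0;25 0 0 0 0 0 0;25 0 0 0 0 0 0;25 0 0 0 0 0 0")

```text
clock: 18.95
position: [0.4612, -0.0209, 0.0903]
orientation: [0.749, 0.663, 0.001, 0.001]
wrist_force: [-0.1, 0.0, -1.4]
gripper_width: 0.509
grasp_force: 41.7
```

```bash
python3 -c "
from h import *
go(.4605,-.02,.055)"
```

```text
pos [ 0.4612 -0.0209  0.0903] shift units [ 0.003 -0.003  0.118] yaw y deg -6.95 z [ 0.004 -0.001 -1.   ] t 18.95 q [-0.17 -0.02  1.81 -0.    1.34 -0.05]
```

Call:
arm_command(rows="25 0.003 -0.004 0.06 0 0 0;25 0 0 0.04 0 0 0;25 0 0 0.01 0 0 0;25 0 0 0.005 0 0 0;25 0 0 0 0 0 0;25 0 0 0 0 0 0;25 0 0 0 0 0 0;25 0 0 0 0 0 0")

```text
clock: 19.62
position: [0.4593, -0.0196, 0.0548]
orientation: [0.749, 0.663, 0.001, 0.001]
wrist_force: [0.1, -0.6, -0.2]
gripper_width: 0.503
grasp_force: 42.0
```

```bash
python3 -c "
from h import *
go(.4605,-.02,.055)"
```

```text
pos [ 0.4593 -0.0196  0.0548] shift units [-0.001  0.004 -0.001] yaw y deg -6.95 z [ 0.002 -0.    -1.   ] t 19.6167 q [-0.17  0.02  1.85 -0.    1.27 -0.04]
```

Call:
arm_command(rows="25 -0.001 0.002 0.004 0 0 0;25 0 0 0 0 0 0;25 0 0 0 0 0 0;65 0 0 0 0 0 0;65 0 0 0 0 0 0;65 0 0 0 0 0 0;65 0 0 0 0 0 0;65 0 0 0 0 0 0")

```text
clock: 20.28
position: [0.459, -0.0199, 0.0525]
orientation: [0.749, 0.663, -0.0, -0.0]
wrist_force: [1.0, 0.3, -0.4]
gripper_width: 0.759
grasp_force: 0.0
```

Call:
arm_command(rows="65 0 0 -0.02 0 0 0;70 0 0 -0.05 0 0 0;80 0 0 -0.1 0 0 0;85 0 0 -0.1 0 0 0;85 0 0 -0.05 0 0 0;85 0.1 0.05 0 0 0 0;85 0.1 0.05 0 0 0 0;85 0 0 0 0 0 0")

```text
clock: 20.95
position: [0.4986, 0.0395, 0.1498]
orientation: [0.748, 0.664, 0.002, 0.0]
wrist_force: [-0.3, -0.0, 0.5]
gripper_width: 0.991
grasp_force: 0.0
```

```bash
python3 -c "
from h import *
go(.618,.2668,.04)
look(NAMES[:5])"
```

```text
pos [0.4986 0.0395 0.1498] shift units [0.798 0.305 0.37 ] yaw y deg -6.75 z [ 0.004  0.003 -1.   ] t 20.95 q [-0.04  0.02  1.65  0.    1.47  0.08]
socket_smallest 0.81 [295. 375.] ztop 0.060 mean [ 0.4435 -0.1697] circ 0.4435 -0.1699 r 0.0140 188
socket_second 0.69 [292. 331.] ztop 0.067 mean [ 0.4539 -0.0936] circ 0.4541 -0.0944 r 0.0179 289
socket_largest 0.91 [197. 139.] ztop 0.064 mean [0.6182 0.2666] circ 0.6182 0.2671 r 0.0274 657
socket_largest 0.68 [293. 330.] ztop 0.067 mean [ 0.4545 -0.0939] circ 0.4541 -0.0942 r 0.0178 298
shock 0.97 [113. 250.] ztop 0.139 mean [0.7791 0.0594] circ 0.7780 0.0590 r 0.0172 200
shock 0.23 [198. 139.] ztop 0.064 mean [0.6183 0.2667] circ 0.6182 0.2671 r 0.0274 660
```

Call:
arm_command(rows="85 0.1 0.038 0 0 0 0;85 0.1 0.038 0 0 0 0;85 0.1 0.038 0 0 0 0;85 0.1 0.038 0 0 0 0;85 0.1 0.038 0 0 0 0;85 0.1 0.038 0 0 0 0;85 0.1 0.038 0 0 0 0;85 0.1 0.038 0 0 0 0")

```text
clock: 21.92
position: [0.6161, 0.2635, 0.1484]
orientation: [0.749, 0.662, -0.0, 0.0]
wrist_force: [0.9, -0.0, -0.2]
gripper_width: 0.994
grasp_force: 0.0
```

Call:
arm_command(rows="85 0 0 0.06 0 0 0;85 0 0 0.05 0 0 0;85 0 0 0 0 0 0;85 0 0 0 0 0 0;85 0 0 0 0 0 0;85 0 0 0 0 0 0;85 0 0 0 0 0 0;85 0 0 0 0 0 0")

```text
clock: 22.58
position: [0.6161, 0.2631, 0.117]
orientation: [0.749, 0.663, 0.001, 0.0]
wrist_force: [0.1, 0.3, 0.2]
gripper_width: 0.997
grasp_force: 0.0
```

```bash
python3 -c "
from h import *
go(.618,.2668,.04)"
```

```text
pos [0.6161 0.2631 0.117 ] shift units [0.013 0.004 0.257] yaw y deg -6.97 z [ 0.002  0.001 -1.   ] t 22.5833 q [ 0.32  0.41  1.25 -0.    1.48  0.44]
```

Call:
arm_command(rows="85 0.013 0.004 0 0 0 0;85 0 0 0.09 0 0 0;85 0 0 0.09 0 0 0;85 0 0 0.07 0 0 0;85 0 0 0 0 0 0;85 0 0 0 0 0 0;35 0 0 0 0 0 0;35 0 0 0 0 0 0")

```text
clock: 23.25
position: [0.6189, 0.2677, 0.0434]
orientation: [0.749, 0.663, 0.002, 0.001]
wrist_force: [-0.4, -0.6, 0.5]
gripper_width: 0.741
grasp_force: 0.0
```

Call:
arm_command(rows="35 0 0 0 0 0 0;35 0 0 0 0 0 0;35 0 0 0 0 0 0;35 0 0 0 0 0 0;35 0 0 0 0 0 0;35 0 0 0 0 0 0;35 0 0 0 0 0 0;35 0 0 0 0 0 0", newtons=50)

```text
clock: 23.92
position: [0.6187, 0.2677, 0.0436]
orientation: [0.749, 0.663, 0.002, 0.001]
wrist_force: [-0.8, 0.5, 6.3]
gripper_width: 0.622
grasp_force: 54.0
```

```bash
python3 -c "
from h import *
go(.4695,.054,.15)"
```

```text
pos [0.6187 0.2677 0.0436] shift units [-0.766 -0.406 -0.358] yaw y deg -6.94 z [ 0.004  0.002 -1.   ] t 23.9167 q [0.32 0.47 1.32 0.   1.35 0.45]
```

Call:
arm_command(rows="35 0 0 -0.09 0 0 0;35 0 0 -0.1 0 0 0;35 0 0 -0.1 0 0 0;35 0 0 -0.07 0 0 0;35 -0.096 -0.051 0 0 0 0;35 -0.096 -0.051 0 0 0 0;35 -0.096 -0.051 0 0 0 0;35 -0.096 -0.051 0 0 0 0")

```text
clock: 24.58
position: [0.5409, 0.1589, 0.1474]
orientation: [0.748, 0.663, -0.001, -0.0]
wrist_force: [1.1, -0.9, -3.6]
gripper_width: 0.619
grasp_force: 54.4
```

Call:
arm_command(rows="35 -0.096 -0.051 0 0 0 0;35 -0.096 -0.051 0 0 0 0;35 -0.096 -0.051 0 0 0 0;35 -0.096 -0.049 0 0 0 0;35 0 0 0 0 0 0;35 0 0 0 0 0 0;35 0 0 0 0 0 0;35 0 0 0 0 0 0")

```text
clock: 25.25
position: [0.4689, 0.0537, 0.1485]
orientation: [0.748, 0.663, 0.0, -0.0]
wrist_force: [0.6, 0.3, -3.5]
gripper_width: 0.623
grasp_force: 54.5
```

```bash
python3 -c "
from h import *
go(.4695,.054,.0586)"
```

```text
pos [0.4689 0.0537 0.1485] shift units [0.001 0.002 0.3  ] yaw y deg -6.90 z [ 0.  0. -1.] t 25.25 q [-0.01 -0.04  1.71  0.    1.47  0.11]
```

Call:
arm_command(rows="35 0.001 0.002 0.1 0 0 0;35 0 0 0.1 0 0 0;35 0 0 0.06 0 0 0;35 0 0 0.025 0 0 0;35 0 0 0.01 0 0 0;35 0 0 0 0 0 0;35 0 0 0 0 0 0;35 0 0 0 0 0 0")

```text
clock: 25.92
position: [0.4705, 0.0534, 0.0617]
orientation: [0.749, 0.663, 0.001, 0.001]
wrist_force: [0.3, -0.3, -3.6]
gripper_width: 0.623
grasp_force: 54.2
```

```bash
python3 -c "
from h import *
go(.4695,.054,.0586)"
```

```text
pos [0.4705 0.0534 0.0617] shift units [ 0.001 -0.004  0.01 ] yaw y deg -6.93 z [ 0.003 -0.    -1.   ] t 25.9167 q [-0.01  0.04  1.82 -0.    1.28  0.11]
```

Call:
arm_command(rows="35 0.001 -0.002 0.006 0 0 0;35 0 0 0.003 0 0 0;35 0 0 0 0 0 0;35 0 0 0 0 0 0;70 0 0 0 0 0 0;70 0 0 0 0 0 0;70 0 0 0 0 0 0;70 0 0 0 0 0 0")

```text
clock: 26.58
position: [0.4687, 0.0536, 0.0575]
orientation: [0.749, 0.663, 0.0, 0.0]
wrist_force: [0.1, -0.2, -0.3]
gripper_width: 0.821
grasp_force: 0.0
```

Call:
arm_command(rows="75 0 0 0 0 0 0;75 0 0 -0.02 0 0 0;80 0 0 -0.08 0 0 0;85 0 0 -0.1 0 0 0;85 0 0 -0.1 0 0 0;85 0 0 -0.1 0 0 0;85 0.05 0.08 0 0 0 0;85 0.05 0.08 0 0 0 0")

```text
clock: 27.25
position: [0.5217, 0.0777, 0.1819]
orientation: [0.749, 0.663, 0.003, 0.003]
wrist_force: [0.8, 0.3, 0.3]
gripper_width: 0.999
grasp_force: 0.0
```

Call:
arm_command(rows="85 0.1 0.05 0 0 0 0;85 0.1 0.05 0 0 0 0;85 0.1 0.05 0 0 0 0;85 0.1 0 0 0 0 0;85 0 0 0 0 0 0;85 0 0 0 0 0 0;85 0 0 0 0 0 0;85 0 0 0 0 0 0")

```text
clock: 27.92
position: [0.5788, 0.1903, 0.1776]
orientation: [0.749, 0.663, -0.0, 0.0]
wrist_force: [-0.3, -0.0, 0.8]
gripper_width: 0.995
grasp_force: 0.0
```

```bash
python3 -c "
from h import *
go(.6,.2,.2)
im,d=look(NAMES[:5]); cv2.imwrite('pics/t9.png',im[:,:,::-1])
im,d=bot.get_image('scene'); cv2.imwrite('pics/s9.png',im[:,:,::-1])"
```

```text
pos [0.5788 0.1903 0.1776] shift units [ 0.041  0.066 -0.075] yaw y deg -7.00 z [ 0.    -0.001 -1.   ] t 27.9167 q [ 0.22  0.24  1.34 -0.    1.56  0.35]
socket_smallest 0.55 [292. 373.] ztop 0.060 mean [ 0.4436 -0.1695] circ 0.4435 -0.1694 r 0.0138 181
socket_smallest 0.33 [302. 410.] ztop 0.072 mean [ 0.4344 -0.2395] circ 0.4333 -0.2396 r 0.0055 39
socket_second 0.8 [290. 330.] ztop 0.067 mean [ 0.4541 -0.0935] circ 0.4539 -0.0935 r 0.0175 297
socket_third 0.94 [284. 291.] ztop 0.073 mean [ 0.4613 -0.0198] circ 0.4607 -0.0196 r 0.0221 464
socket_largest 0.88 [279. 248.] ztop 0.078 mean [0.4707 0.0531] circ 0.4707 0.0532 r 0.0269 714
shock 0.67 [111. 251.] ztop 0.139 mean [0.7791 0.0594] circ 0.7791 0.0584 r 0.0168 198
```

View pics/t9.png

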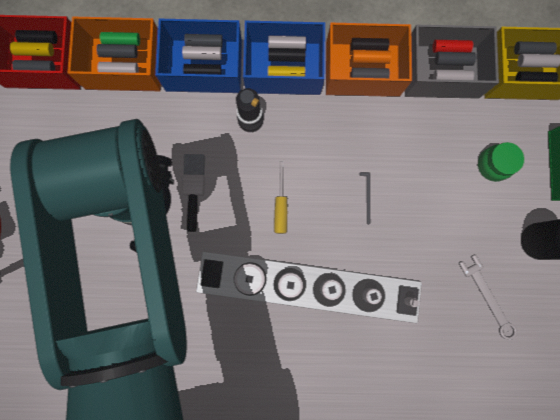

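View pics/s9.png

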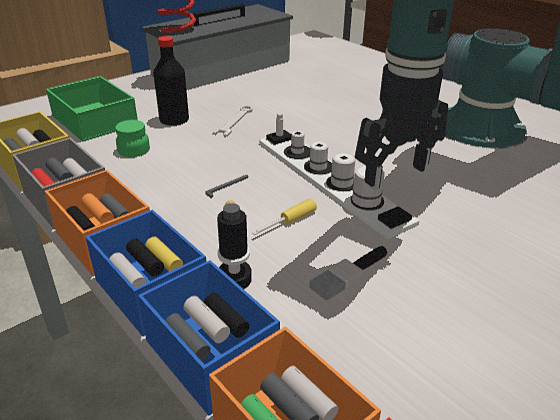

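Both views show all four sockets upright on their pads, from smallest at (374,295) by the bar to largest at (249,279). Each is within about 2.5 mm of its pad centre. The shock at (249,110) hasn't moved and the gripper touches nothing.

```bash
python3 -c "
from cell import bot
print(bot.close_job())"
```

```text
the job is handed in; nothing more can be done
None
```

I put all four sockets upright on the rail in order of size, smallest next to the extension bar, each about 2.5 mm or less from its pad centre; the shock absorber was not moved, and the job was handed in at about 28 s (no verdict was returned).

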